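Check the catches of the racked instrument cases

ROBOT

A 6-joint arm with a two-finger parallel gripper is mounted at the origin on a cart in front of the work surface, level with it; the furniture and walls round the work are solid. World frame = base frame: x ahead of the robot, y to its left, z up, the work surface at z = 0. Lengths are in m, angles in rad, forces in N, time in s.
With the tool pointing down it reaches from about 0.375 to 0.975 m from the base axis. Payload 3.8 kg.
Tool frame: the origin (TCP) lies midway between the tips of the shut fingers; the grasp point (between the pads) lies 19 mm behind it; z points along the fingers, y is the line along which they close (so a half turn about z gives the same grasp; the last joint's range is limited). The gripper opens to 85 mm and grips with 20 to 120 N. Pads are 22 mm wide; open, the fingers measure 114 mm over their backs; the gripper's body (76 mm by 85 mm) begins 54 mm behind the grasp point. The pads swing forward as they close: fully open they stand 13 mm farther back than shut.
Start: joints at [1.252, 0.264, 1.604, -0, 1.274, -0.037], TCP at [0.188, 0.648, 0.231] pointing down, gripper open.
Joint ranges: [-2.63, 2.63], [-0.94, 2.18], [0.31, 2.57], [-1.31, 4.45], [0, 2.66], [-2.55, 2.55]. Speed limits (rad/s): [2.57, 2.57, 3.14, 3.14, 3.14, 3.14].

INTERFACE

Orientations are given as a rotation vector (axis times angle).
In Python, from workcell import bot gives the robot as it stands.
- The arm moves only by the tool step_arm, never from a script. Its argument "motion" is a list of rows, each a list of 5 numbers: the finger opening in cm, from 0 to 8.54, then the shift along the tool's x, y, z in cm, then the turn about the tool's z in degrees. In form: [[claw, dx, dy, dz, twist], ...]. A call has 1 to 20 rows; each row is the pose to reach, as a shift and turn from the pose commanded when the call began, along the tool's axes at that moment; what a row does not reach only later rows make up. A row lasts 1/10 s, in which the tool goes at most 50 mm and 8.59 degrees, less where a joint would pass 70% of its speed; a pose out of reach is approached as far as the arm can. A call with a gripper value outside its range is refused whole. The fingers move at their own pace and stop on an object; "force" is the grip in N (left out, the last holds). Time passes only in rows, so rows that repeat a pose let the fingers close. It gives the time, the measured TCP pose, the force, the opening and the grip force at its end, in the units of the state.
- bot.read_state(): the state, without advancing time (a new reading comes with each control period).
- bot.read_camera(name): name is "scene" or "top" or "wrist"; returns (picture, depth): 400x640x3 uint8, red, green, blue; 400x640 float32, m along the optical axis (not along the pixel's ray), 0 where there is no reading.
- bot.calibration(name): a dict with "mtx" (3x3 intrinsics, pixels), "origin" and "orientation" of the camera in the world; the wrist camera has in their place "T_tool_cam" (4x4, takes a point from camera to tool coordinates, whose origin is the TCP and whose axes are the flange's). Camera axes: x right, y up, looking along -z (the intrinsics and any distortion apply to the point x, -y, -z); pixel columns grow to the right and rows downward; lengths in m; the calibration is good to about 2 mm. The wrist camera is an equidistant fisheye: a pixel r from the principal point sees the ray r / f radians off the axis. A picture is of the moment at which its call begins: read the wrist's pose just before it. calibration takes no time and is no camera call.
- bot.finish_job(): hands the job in; it is judged then, once.
The state is a dict: "time": time; "q": joint angles; "joint_vel": joint speeds; "joint_torque": joint torques, N m; "tool_pos": TCP position; "tcp_rot": TCP orientation; "wrist_force": force on the tool from outside, world axes, zero at the start; "torque": the same for the moment, N m; "width": opening from 0.0 (shut) to 1.0 (fully open); "grip_force": force on a finger pad.
Only numpy, scipy, OpenCV 4.12 (cv2) and the standard library are available. Lean on these libraries where they do the work, as an engineer would, in place of code of your own. Each camera call takes 0.05 s, during which the arm holds its last target. There are 200 camera calls.

TASK

Check the instrument cases on the rack: squeeze the two red buttons of the retaining bar's buckle together and swing the bar up to about upright; then, from left to right, give each case's knob a firm tug upward (a lid whose catch has not snapped lifts clearly, a latched one only lets its sprung knob out) and press every lid that lifted down until its catch snaps. When all are done, tug each knob once more from left to right to prove that every lid now holds. By the end a yellow tag weight must stand on the round mark in front of each case that was found unlatched and none in front of a case that was latched (one is left over from the last check: use it or set it aside on the bench), the bar must be down with its buckle latched, and the other tools must be left where they are.

Things in the scene. Friction and masses are not known exactly. Their poses are not given: they have to be found in the camera images.
- rack: fixed grey rack plate, 255 x 485 x 8 mm, with up to three cases in bays 120 mm apart. Origin: on the bench, middle of the middle bay; x away from the robot to the hinge side, y left, z up; turned from start to start. Its dark steel buckle socket, 51 mm wide along y, reaches 90 mm above the bench. Buckle buttons: faces 46 mm apart along y, 32 squeezed (7 mm each, 6 to 11 N).
- bar (a joint): retaining bar, a rod 127 mm above the bench over the cases' knobs, which it blocks. Hinge along rack y at rack x = 0.085, z = 0.127. 0 rad = down and latched, grows as the front swings up and back; 1.57 = upright, stop 1.75. Stiff hinge: stays where left above about 1 rad, falls below that. Let go (or pushed) fully down, it latches itself; it lifts only while both buttons are squeezed.
- buckle (a point): squeeze buckle at the bar's right front end: midpoint between its two round red buttons (24 mm across, facing rack +y and -y). At rack (-0.065, -0.245, 0.125) with the bar down, 150 mm from the hinge. Black body 36 x 30 x 34 mm, top 14 mm above this point. Squeeze both buttons fully and swing the bar in the same grip; the round buttons turn between the fingers.
- case_left: the left instrument case (may be absent), heavy (6 kg, do not lift), held in its bay between low ribs: black lower part 120 (x) x 100 (y) x 40 mm, orange lid hinged on the far edge (hinge pin at case x = 0.062, z = 0.078), its top 62 mm above this origin when shut. Origin: centre of the underside, axes as the rack's, at rack (0, 0.12, 0.008) give or take 2 mm.
- lid_left_front (a point): middle of the left lid's top front edge: at case (-0.062, 0, 0.062) when shut and latched. An unlatched lid rests only some 8 mm higher, lifts freely (about 2 N) and falls back gently; a latched one holds over 25 N. Pressing the knob's top down (over 8 N, all the way home) snaps the catch.
- knob_left (a point): grip point of the black pull knob on the left lid: round, 26 mm diameter, 40 mm high; this point lies on its axis, 28 mm above the lid's top and 12 mm below the knob's top, and is the knob's pivot (it swivels +-0.35 rad about the hinge direction, so it can stay upright in the grip while the lid tilts); at case (-0.035, 0, 0.090) when shut. Taken from above.
- pull_left (a joint): how far the left knob is drawn out of its lid on its spring, m: 0 = in, stop 0.006, 1100 N/m: a 5 N tug on a latched lid draws it 0.004 out; an unlatched lid lifts instead
- mark_left (a point): centre of the round white-rimmed mark (72 mm across) on the rack plate in front of the left bay, 8 mm above the bench, at rack (-0.105, 0.12, 0.008)
- case_middle: the middle instrument case (may be absent), heavy (6 kg, do not lift), held in its bay between low ribs: black lower part 120 (x) x 100 (y) x 40 mm, orange lid hinged on the far edge (hinge pin at case x = 0.062, z = 0.078), its top 62 mm above this origin when shut. Origin: centre of the underside, axes as the rack's, at rack (0, 0, 0.008) give or take 2 mm.
- lid_middle_front (a point): middle of the middle lid's top front edge: at case (-0.062, 0, 0.062) when shut and latched. An unlatched lid rests only some 8 mm higher, lifts freely (about 2 N) and falls back gently; a latched one holds over 25 N. Pressing the knob's top down (over 8 N, all the way home) snaps the catch.
- knob_middle (a point): grip point of the black pull knob on the middle lid: round, 26 mm diameter, 40 mm high; this point lies on its axis, 28 mm above the lid's top and 12 mm below the knob's top, and is the knob's pivot (it swivels +-0.35 rad about the hinge direction, so it can stay upright in the grip while the lid tilts); at case (-0.035, 0, 0.090) when shut. Taken from above.
- pull_middle (a joint): how far the middle knob is drawn out of its lid on its spring, m: 0 = in, stop 0.006, 1100 N/m: a 5 N tug on a latched lid draws it 0.004 out; an unlatched lid lifts instead
- mark_middle (a point): centre of the round white-rimmed mark (72 mm across) on the rack plate in front of the middle bay, 8 mm above the bench, at rack (-0.105, 0, 0.008)
- case_right: the right instrument case (may be absent), heavy (6 kg, do not lift), held in its bay between low ribs: black lower part 120 (x) x 100 (y) x 40 mm, orange lid hinged on the far edge (hinge pin at case x = 0.062, z = 0.078), its top 62 mm above this origin when shut. Origin: centre of the underside, axes as the rack's, at rack (0, -0.12, 0.008) give or take 2 mm.
- lid_right_front (a point): middle of the right lid's top front edge: at case (-0.062, 0, 0.062) when shut and latched. An unlatched lid rests only some 8 mm higher, lifts freely (about 2 N) and falls back gently; a latched one holds over 25 N. Pressing the knob's top down (over 8 N, all the way home) snaps the catch.
- knob_right (a point): grip point of the black pull knob on the right lid: round, 26 mm diameter, 40 mm high; this point lies on its axis, 28 mm above the lid's top and 12 mm below the knob's top, and is the knob's pivot (it swivels +-0.35 rad about the hinge direction, so it can stay upright in the grip while the lid tilts); at case (-0.035, 0, 0.090) when shut. Taken from above.
- pull_right (a joint): how far the right knob is drawn out of its lid on its spring, m: 0 = in, stop 0.006, 1100 N/m: a 5 N tug on a latched lid draws it 0.004 out; an unlatched lid lifts instead
- mark_right (a point): centre of the round white-rimmed mark (72 mm across) on the rack plate in front of the right bay, 8 mm above the bench, at rack (-0.105, -0.12, 0.008)
- tag_1: loose yellow tag weight (one of three alike), 120 g: round foot of 60 mm diameter and 12 mm high, with a grip knob of 22 mm diameter up to 46 mm. Origin: centre of the underside, z up. Starts on the bench beside the rack.
- tag_2: loose yellow tag weight (one of three alike), 120 g: round foot of 60 mm diameter and 12 mm high, with a grip knob of 22 mm diameter up to 46 mm. Origin: centre of the underside, z up. Left over from the last check, it starts on the middle mark.
- tag_3: loose yellow tag weight (one of three alike), 120 g: round foot of 60 mm diameter and 12 mm high, with a grip knob of 22 mm diameter up to 46 mm. Origin: centre of the underside, z up. Starts on the bench beside the rack.
- torch: bystander, loose: black torch, 127 mm long; leave alone
- tape_measure: bystander, loose: yellow tape measure, 79 x 39 x 66 mm; leave alone
Mind the look-alikes: they are no part of the job. What is shaped like the tag_1 but blue is not meant.

How it is judged:
On the way, in this order (a step that is already met when the one before it is completed fails the run):
1. the retaining bar is unlatched and swung up (beyond 1.25 rad) (value of joint bar above 1.25 rad), for 0.2 s.
2. the left case's knob is tugged upward, so that either the knob is drawn out 3 mm against its spring or the lid's front edge lifts 10 mm ((value of joint pull_left above 0.003 m or z of lid_left_front in the frame of case_left above 0.072 m)), for 0.1 s.
3. the middle case's knob is tugged upward, so that either the knob is drawn out 3 mm against its spring or the lid's front edge lifts 10 mm ((value of joint pull_middle above 0.003 m or z of lid_middle_front in the frame of case_middle above 0.072 m)), for 0.1 s.
4. the right case's knob is tugged upward, so that either the knob is drawn out 3 mm against its spring or the lid's front edge lifts 10 mm ((value of joint pull_right above 0.003 m or z of lid_right_front in the frame of case_right above 0.072 m)), for 0.1 s.
5. in the second round the left case's knob is tugged again, drawing it out 3 mm against its spring while the lid stays shut (front edge lifts less than 4 mm) (value of joint pull_left above 0.003 m and z of lid_left_front in the frame of case_left below 0.066 m), for 0.1 s.
6. in the second round the middle case's knob is tugged again, drawing it out 3 mm against its spring while the lid stays shut (front edge lifts less than 4 mm) (value of joint pull_middle above 0.003 m and z of lid_middle_front in the frame of case_middle below 0.066 m), for 0.1 s.
7. in the second round the right case's knob is tugged again, drawing it out 3 mm against its spring while the lid stays shut (front edge lifts less than 4 mm) (value of joint pull_right above 0.003 m and z of lid_right_front in the frame of case_right below 0.066 m), for 0.1 s.
At the end, for the whole second after the job is handed in: Bar down and latched (within 0.015 rad); every lid shut within 2 mm at its front edge; each case unlatched at the start has a tag weight standing on the plate within 35 mm of its mark; no tag weight within 55 mm of the mark of a case that was latched (value of joint bar below 0.015 rad and z of lid_left_front in the frame of case_left below 0.064 m and ((distance of lid_left_front from where it was at the start of the episode below 0.005 m and horizontal distance between each of tag_1, tag_2, tag_3 and mark_left above 0.055 m) or (distance of lid_left_front from where it was at the start of the episode above 0.005 m and ((horizontal distance between tag_1 and mark_left below 0.035 m and height (world z) of tag_1 between 0.004 and 0.02 m) or (horizontal distance between tag_2 and mark_left below 0.035 m and height (world z) of tag_2 between 0.004 and 0.02 m) or (horizontal distance between tag_3 and mark_left below 0.035 m and height (world z) of tag_3 between 0.004 and 0.02 m)))) and z of lid_middle_front in the frame of case_middle below 0.064 m and ((distance of lid_middle_front from where it was at the start of the episode below 0.005 m and horizontal distance between each of tag_1, tag_2, tag_3 and mark_middle above 0.055 m) or (distance of lid_middle_front from where it was at the start of the episode above 0.005 m and ((horizontal distance between tag_1 and mark_middle below 0.035 m and height (world z) of tag_1 between 0.004 and 0.02 m) or (horizontal distance between tag_2 and mark_middle below 0.035 m and height (world z) of tag_2 between 0.004 and 0.02 m) or (horizontal distance between tag_3 and mark_middle below 0.035 m and height (world z) of tag_3 between 0.004 and 0.02 m)))) and z of lid_right_front in the frame of case_right below 0.064 m and ((distance of lid_right_front from where it was at the start of the episode below 0.005 m and horizontal distance between each of tag_1, tag_2, tag_3 and mark_right above 0.055 m) or (distance of lid_right_front from where it was at the start of the episode above 0.005 m and ((horizontal distance between tag_1 and mark_right below 0.035 m and height (world z) of tag_1 between 0.004 and 0.02 m) or (horizontal distance between tag_2 and mark_right below 0.035 m and height (world z) of tag_2 between 0.004 and 0.02 m) or (horizontal distance between tag_3 and mark_right below 0.035 m and height (world z) of tag_3 between 0.004 and 0.02 m))))); the robot touches nothing.
It fails at once if a bystander (torch, tape measure) is moved more than 5 cm (distance of any of torch, tape_measure from where it was at the start of the episode above 0.05 m).
Of case_left, case_middle, case_right only 2 to 3 are there at a start; the rules pass over those that are not, and their reading is None.
At some moment in a run one of tag_1, tag_2, tag_3 may be knocked a few centimetres aside while the robot is not near it.
Once in a run the grip may slacken for a moment while it holds something.
It also fails if it takes over 210 s, if anything falls off the work surface, if the arm or the gripper's body presses on something with over 40 N, if the wrist force passes 120 N, or if a joint passes its speed limit or range.

## Working session

There is one attempt and no reset: what is moved stays moved. The work goes in short steps, Python scripts to look and compute and a tool call to move; the robot and the scene stay as the last step left them, time stands still between calls to the robot, and variables do not carry over. Pictures are saved under pics/ and viewed, at most 14 in all, crops included, and the job is handed in when it is done.

Besides the shell and the picture viewer there is one more tool, called after ">>>" as a command line: name --pt "numbers of a row" for each row, then --argument value for the rest. step_arm: Moves the arm, as the interface text tells. Its arguments: {"type":"object","properties":{"motion":{"type":"array","items":{"type":"array","items":{"type":"number"}}},"force":{"type":"number"}},"required":["motion"]}

```bash
mkdir -p pics; ls; cat > h.py <<'E'
import numpy as np, cv2
from scipy.spatial.transform import Rotation as R
from workcell import bot
def cam(n):
    c=bot.calibration(n); return c
def pose(n):
    c=cam(n)
    o=np.array(c["orientation"],float)
    Rm=o if o.shape==(3,3) else R.from_rotvec(o).as_matrix()
    return np.array(c["mtx"]),np.array(c["origin"]),Rm
def shot(n,f):
    p,d=bot.read_camera(n); cv2.imwrite(f"pics/{f}.png",p[:,:,::-1]); np.save(f"pics/{f}.npy",d); return p,d
def p3(n,u,v,d):
    K,o,Rm=pose(n)
    return o+Rm@np.array([(u-K[0,2])/K[0,0]*d,-(v-K[1,2])/K[1,1]*d,-d])
def atz(n,u,v,z):
    a=p3(n,u,v,1.); _,o,_=pose(n); r=a-o; return o+r*(z-o[2])/r[2]
def proj(n,P):
    K,o,Rm=pose(n); c=Rm.T@(np.array(P)-o); return K[0,0]*c[0]/-c[2]+K[0,2],K[1,1]*-c[1]/-c[2]+K[1,2]
E
python3 - <<'E'
from h import *
for n in("scene","top","wrist"): print(n,bot.calibration(n))
for n in("scene","top"): shot(n,n+"0")
print(bot.read_state())
E
```

```text
pics
scene {'mtx': array([[368.04792451,   0.        , 317.70998564],
       [  0.        , 368.04792451, 200.45549509],
       [  0.        ,   0.        ,   1.        ]]), 'origin': array([-0.25105001, -0.67302914,  0.62282973]), 'orientation': array([ 1.02231197, -0.48855169, -0.81396084])}
top {'mtx': array([[401.90044803,   0.        , 321.72260357],
       [  0.        , 401.90044803, 195.32515884],
       [  0.        ,   0.        ,   1.        ]]), 'origin': array([ 0.42622713, -0.01775124,  1.46727711]), 'orientation': array([ 0.06424337, -0.06765266, -1.59333013])}
wrist {'mtx': array([[309.70691629,   0.        , 320.67760593],
       [  0.        , 309.70691629, 198.4851364 ],
       [  0.        ,   0.        ,   1.        ]]), 'T_tool_cam': array([[ 1.79372422e-04,  9.60617289e-01,  2.77874776e-01,
         6.83836480e-02],
       [ 9.99999978e-01, -1.43246896e-04, -1.50308614e-04,
        -2.56149899e-03],
       [-1.04584354e-04,  2.77874797e-01, -9.60617294e-01,
        -1.43114639e-01],
       [ 0.00000000e+00,  0.00000000e+00,  0.00000000e+00,
         1.00000000e+00]])}
{'time': 0.1, 'q': array([ 1.25212008e+00,  2.64715822e-01,  1.60526144e+00, -5.24660372e-07,
        1.27370238e+00, -3.68917111e-02]), 'joint_vel': array([-0.001634  , -0.00391818, -0.00136994, -0.00055254, -0.00011063,
        0.00112191]), 'joint_torque': array([ 8.96326237e-04, -5.16707361e+01, -3.68590450e+01,  6.68487883e-05,
        6.35101867e-03,  6.35936189e-06]), 'tool_pos': array([0.18748301, 0.64774004, 0.23004795]), 'tcp_rot': array([-0.44111093, -3.11009636,  0.00322632]), 'wrist_force': array([-0.65987089,  0.4507502 , -0.40825557]), 'torque': array([-0.01002854, -0.01073208,  0.01905634]), 'grip_force': 0.0, 'width': 1.0018470478364723}
```

View pics/scene0.png

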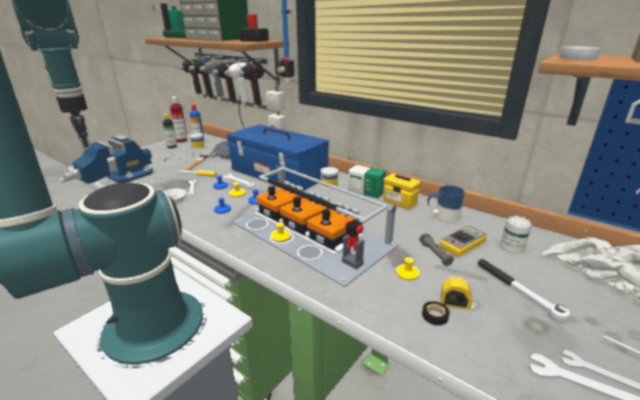

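View pics/top0.png

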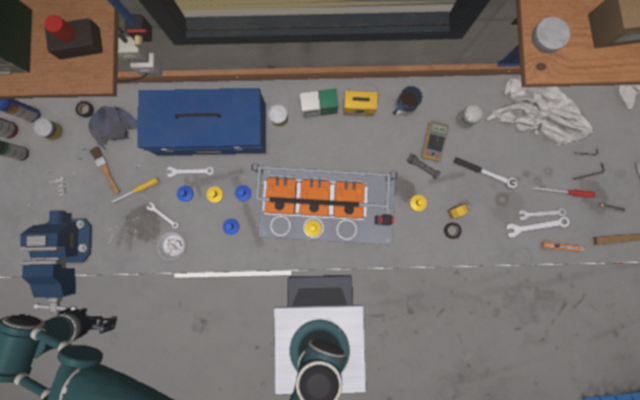

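Three cases are present. The yellow tags in the top view are at (214,194) among blue ones at (185,194), (242,193) and (231,226), at (313,228) on the middle mark, and at (418,203). The buckle is at about (384,219). Next I'll enlarge the rack.

```bash
python3 - <<'E'
from h import *
p=cv2.imread("pics/top0.png")[150:260,170:430]
cv2.imwrite("pics/topc.png",cv2.resize(p,(780,330),interpolation=cv2.INTER_CUBIC))
p=cv2.imread("pics/scene0.png")[130:290,190:430]
cv2.imwrite("pics/scc.png",cv2.resize(p,(780,520),interpolation=cv2.INTER_CUBIC))
E
```

```text
(no output)
```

View pics/topc.png

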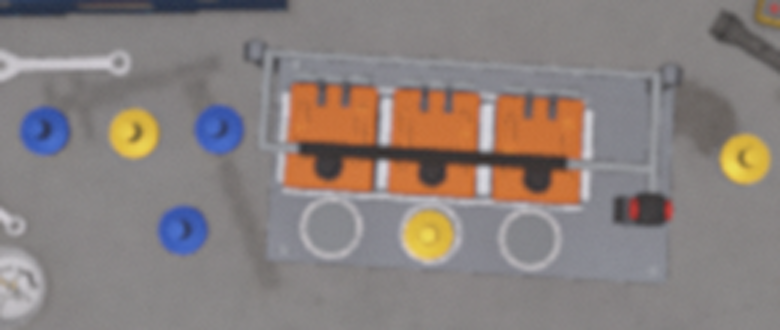

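View pics/scc.png

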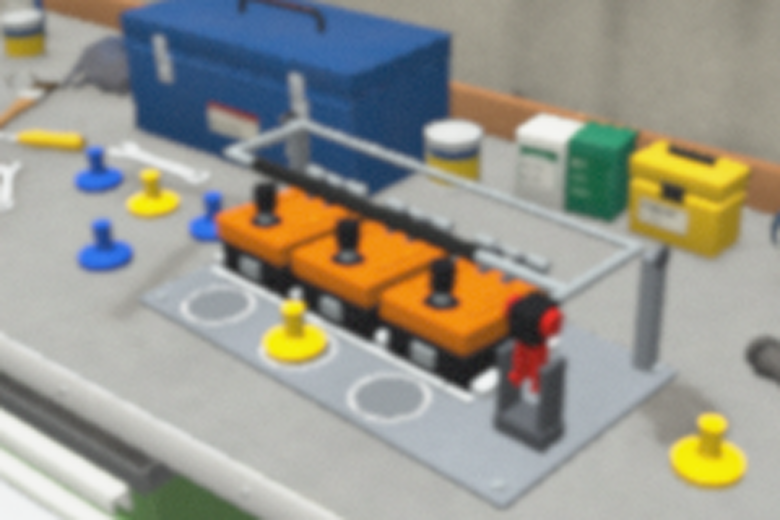

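Top crop: marks at full-frame (280.3,225.7) and (346.7,229.7), buckle body about (387,219.5). Scene crop: marks at (257.1,223.5) and (310,252.2), right red button at (360,228.5). I'll fit the rack pose and triangulate the tags.

```bash
cat >> h.py <<'E'
def rayp(n,u,v):
    K,o,Rm=pose(n); r=p3(n,u,v,1.)-o; return o,r/np.linalg.norm(r)
def tri(a,b):
    (o,r),(o2,r2)=a,b
    s=np.linalg.lstsq(np.c_[r,-r2],o2-o,rcond=None)[0]
    A,B=o+r*s[0],o2+r2*s[1]; return (A+B)/2,np.linalg.norm(A-B)
E
python3 - <<'E'
from h import *
from scipy.optimize import least_squares
T=lambda x,y:(170+x/3-.33,150+y/3-.33); S=lambda x,y:(190+x/3.25-.33,130+y/3.25-.33)
pairs={"mL":((331,227),(218,304)),"mR":((530,239),(390,397)),"tag1 L knobtop":((136,132),(151,174)),"tag2":((430,234),(293,308)),"tag3":((744,157),(713,422)),"bkl":((642,209),(532,320)),
"corner FR":((663,281),(503,502))}
for k,(a,b) in pairs.items():
    P,e=tri(rayp("top",*T(*a)),rayp("scene",*S(*b))); print(k,P.round(4),round(e,4))
L={ (-.105,.12,.008):pairs["mL"],(-.105,-.12,.008):pairs["mR"],(-.065,-.245,.125):pairs["bkl"]}
def f(q):
    r=[]
    for P,(a,b) in L.items():
        W=np.array([q[0],q[1],0])+R.from_euler("z",q[2]).apply(P)
        r+=list(np.subtract(proj("top",W),T(*a)))+list(np.subtract(proj("scene",W),S(*b)))
    return np.array(r)
s=least_squares(f,[.4,0,0]);print(s.x,s.fun.round(1))
# depth check
for n,ims in(("top",[(280,226),(313,228),(347,229),(250,215)]),):
    d=np.load("pics/top0.npy")
    for u,v in ims: print(u,v,p3(n,u,v,d[v,u]).round(3))
E
```

```text
mL [0.4425 0.132  0.0066] 0.0018
mR [ 0.4228 -0.1082  0.0065] 0.0009
tag1 L knobtop [0.5577 0.3581 0.0471] 0.0063
tag2 [0.4305 0.0123 0.0511] 0.0034
tag3 [ 0.5158 -0.3662  0.0398] 0.0069
bkl [ 0.455  -0.2298  0.1156] 0.004
corner FR [ 0.3685 -0.2671  0.0049] 0.001
[ 0.53681786  0.00425601 -0.08464826] [-0.4  0.2  0.1 -0.4 -0.6  0.3 -0.5 -0.6  2.3  0.6  0.1 -1.9]
280 226 [0.441 0.13  0.016]
313 228 [0.431 0.011 0.058]
347 229 [ 0.424 -0.111  0.012]
250 215 [0.483 0.24  0.003]
```

```bash
cat >> h.py <<'E'
RO=[0.537,0.0043,-0.083]
def rk(x,y,z): # rack -> world
    return np.array([RO[0],RO[1],0])+R.from_euler("z",RO[2]).apply([x,y,z])
def rel(P,yaw=None):
    "cm shifts in tool axes & twist deg to bring TCP to P with tool y = rack -y"
    s=bot.read_state(); Rt=R.from_rotvec(s["tcp_rot"]).as_matrix()
    d=Rt.T@(np.array(P)-s["tool_pos"])*100
    ty=np.degrees(np.arctan2(Rt[1,1],Rt[0,1])); want=-90+np.degrees(RO[2]) if yaw is None else yaw
    tw=-((want-ty+180)%360-180)
    return d.round(2),round(tw,1)
def wray(u,v,s):
    c=bot.calibration("wrist");K=c["mtx"];T=np.array(c["T_tool_cam"])
    x,y=(u-K[0,2])/K[0,0],(v-K[1,2])/K[1,1]; r=np.hypot(x,y); k=np.sin(r)/max(r,1e-9)
    dc=np.array([x*k,-y*k,-np.cos(r)]); Rt=R.from_rotvec(s["tcp_rot"]).as_matrix()
    return s["tool_pos"]+Rt@T[:3,3],Rt@T[:3,:3]@dc
def wz(u,v,s,z):
    o,r=wray(u,v,s); return o+r*(z-o[2])/r[2]
def wproj(P,s):
    c=bot.calibration("wrist");K=c["mtx"];T=np.array(c["T_tool_cam"]);Rt=R.from_rotvec(s["tcp_rot"]).as_matrix()
    q=T[:3,:3].T@(Rt.T@(np.array(P)-s["tool_pos"])-T[:3,3]); th=np.arctan2(np.hypot(q[0],q[1]),-q[2]); a=np.arctan2(-q[1],q[0])
    return K[0,2]+K[0,0]*th*np.cos(a),K[1,2]+K[1,1]*th*np.sin(a)
def wshot(f):
    s=bot.read_state(); p,d=shot("wrist",f); np.save(f"pics/{f}_s.npy",np.r_[s["tool_pos"],s["tcp_rot"]]); return s
def ws(f):
    a=np.load(f"pics/{f}_s.npy"); return dict(tool_pos=a[:3],tcp_rot=a[3:])
E
python3 - <<'E'
from h import *
print(rel([.45,.25,.30]),rel(rk(-.065,-.245,.26)),rk(-.065,-.245,.125))
E
```

```text
(array([-36.28, -30.92,  -6.93]), np.float64(168.6)) (array([-49.93, -77.39,  -2.84]), np.float64(168.6)) [ 0.4519121  -0.23446777  0.125     ]
```

>>> step_arm --pt "8.5 -3.6 -3.1 -0.7 8.4" --pt "8.5 -7.2 -6.2 -1.4 16.8" --pt "8.5 -10.9 -9.3 -2.1 25.2" --pt "8.5 -14.5 -12.4 -2.8 33.7" --pt "8.5 -18.1 -15.5 -3.5 42.1" --pt "8.5 -21.8 -18.6 -4.2 50.5" --pt "8.5 -25.4 -21.6 -4.9 59" --pt "8.5 -29 -24.7 -5.5 67.4" --pt "8.5 -32.6 -27.8 -6.2 75.8" --pt "8.5 -36.3 -30.9 -6.9 84.3" --pt "8.5 -37.7 -35.6 -6.5 92.7" --pt "8.5 -39.1 -40.3 -6.1 101.1" --pt "8.5 -40.5 -44.9 -5.7 109.5" --pt "8.5 -41.9 -49.6 -5.3 118" --pt "8.5 -43.3 -54.2 -4.9 126.4" --pt "8.5 -44.7 -58.9 -4.5 134.8" --pt "8.5 -46 -63.5 -4.1 143.3" --pt "8.5 -47.3 -68.2 -3.7 151.7" --pt "8.5 -48.6 -72.8 -3.3 160.1" --pt "8.5 -49.9 -77.4 -2.8 168.6"

```text
time: 2.1
tool_pos: [0.4511, -0.2358, 0.259]
tcp_rot: [-3.138, 0.14, -0.0]
wrist_force: [0.7, -0.2, 0.6]
width: 0.997
grip_force: 0.0
```

```bash
python3 - <<'E'
from h import *
print(rel(rk(-.065,-.245,.26)))
s=wshot("w1")
p=cv2.imread("pics/w1.png"); cv2.imwrite("pics/w1v.png",p)
print(wproj(rk(-.065,-.245,.125),s),wproj(rk(-.065,-.222,.125),s),wproj(rk(-.065,-.268,.125),s),s["q"].round(2))
E
```

```text
(array([ 0.07, -0.14, -0.1 ]), np.float64(-0.4))
(np.float64(316.0622042876144), np.float64(189.62711714433718)) (np.float64(291.25167617781153), np.float64(189.8015691019952)) (np.float64(340.9390591053101), np.float64(189.49038518936916)) [-0.53 -0.07  1.92  0.    1.29  1.13]
```

View pics/w1.png

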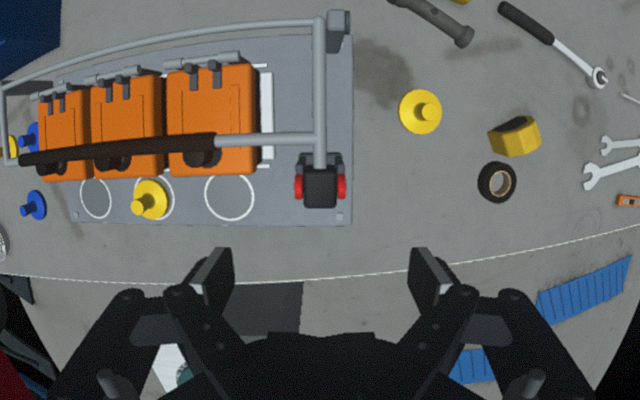

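The buckle buttons show at (296,187) and (346,186). The right mark is at (229,197) and the left mark at (96,198). I'll refine the rack pose with these.

```bash
python3 - <<'E'
from h import *
s=ws("w1")
b=wz(320.7,186.5,s,.125); print("bk",b, "width",wz(295.5,187,s,.125)-wz(346,186,s,.125))
for n,u,v in(("mR",229,197.5),("mL",96,198)): print(n,wz(u,v,s,.008))
P,e=tri(wray(229,197.5,s),rayp("top",346.3,229.3));print(P,e)
P,e=tri(wray(320.7,186.5,s),rayp("scene",353,228));print("bkl tri scene",P,e)
P,e=tri(wray(320.7,186.5,s),rayp("top",383.7,219.3));print("bkl tri top",P,e)
print("tag3 bench",wz(420,113,s,.012))
print(rel([b[0],b[1],.106]))
E
```

```text
bk [ 0.45449289 -0.23899928  0.125     ] width [0.00320429 0.04651764 0.        ]
mR [ 0.42204046 -0.1106103   0.008     ]
mL [0.44270402 0.1270273  0.008     ]
[ 0.42226447 -0.1091009   0.00522943] 0.0021735472522398606
bkl tri scene [ 0.45176624 -0.23634912  0.11959898] 0.005734418188183353
bkl tri top [ 0.45153592 -0.23450171  0.10149395] 0.009671590087507965
tag3 bench [ 0.51323644 -0.37245558  0.012     ]
(array([ 0.38, -0.46, 15.19]), np.float64(-0.9))
```

```bash
python3 - <<'E'
from h import *
s=bot.read_state(); print(s["tool_pos"],s["joint_vel"].round(3),s["time"],ws("w1"))
s=wshot("w2"); print(s["tool_pos"],bot.read_state()["tool_pos"])
p=cv2.imread("pics/w2.png")[140:240,200:400]; cv2.imwrite("pics/w2c.png",cv2.resize(p,(800,400),interpolation=cv2.INTER_CUBIC))
E
```

```text
[ 0.45050027 -0.24238022  0.25789628] [ 0.079 -0.038  0.039  0.05   0.055 -0.115] 2.15 {'tool_pos': array([ 0.45113641, -0.23579007,  0.25895072]), 'tcp_rot': array([-3.13827316e+00,  1.40369134e-01, -2.19486206e-04])}
[ 0.45050027 -0.24238022  0.25789628] [ 0.45053614 -0.23865067  0.25794056]
```

View pics/w2c.png

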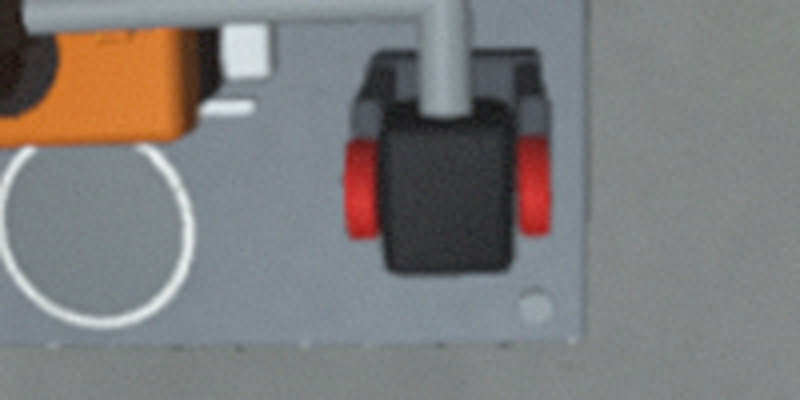

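The arm was still settling when that picture was taken. I'll hold for a moment and measure the red buttons again.

>>> step_arm --pt "8.5 0 0 0 0" --pt "8.5 0 0 0 0" --pt "8.5 0 0 0 0"

```text
time: 2.5
tool_pos: [0.4519, -0.2325, 0.2593]
tcp_rot: [-3.139, 0.126, -0.0]
wrist_force: [0.5, 0.6, 0.1]
width: 0.996
grip_force: 0.0
```

```bash
python3 - <<'E'
from h import *
s2=ws("w2");print("w2",wz(311.8,187.3,s2,.125))
s=wshot("w3"); p=cv2.imread("pics/w3.png").astype(int)
m=(p[...,2]>130)&(p[...,1]<70); m[:150]=0;m[240:]=0
n,l,st,c=cv2.connectedComponentsWithStats(m.astype(np.uint8)); 
for i in range(1,n):
    if st[i,4]>20: print(st[i],c[i])
i=[i for i in range(1,n) if st[i,4]>60]
x0=min(st[j,0] for j in i)-.5;x1=max(st[j,0]+st[j,2] for j in i)-.5;v=np.mean([c[j][1] for j in i])
a,b=wz(x0,v,s,.125),wz(x1,v,s,.125);print(a,b,(a+b)/2, rel([*((a+b)/2)[:2],.106]))
E
```

```text
w2 [ 0.45385076 -0.23821511  0.125     ]
[342 177   7  22 142] [344.9084507  188.06338028]
[299 178   7  21 136] [301.77941176 188.54411765]
[ 0.45509919 -0.21505758  0.125     ] [ 0.45140238 -0.2612027   0.125     ] [ 0.45325079 -0.23813014  0.125     ] (array([ 0.16,  0.56, 15.34]), np.float64(0.2))
```

>>> step_arm --pt "8.5 0.2 0.6 4 0.2" --pt "8.5 0.2 0.6 8 0.2" --pt "8.5 0.2 0.6 11 0.2" --pt "8.5 0.2 0.6 13.5 0.2" --pt "8.5 0.2 0.6 15.4 0.2" --pt "8.5 0.2 0.6 15.4 0.2" --pt "8.5 0.2 0.6 15.4 0.2" --pt "8.5 0.2 0.6 15.4 0.2"

```text
time: 3.35
tool_pos: [0.4546, -0.2402, 0.107]
tcp_rot: [3.137, -0.134, 0.004]
wrist_force: [1.1, 0.3, 0.6]
width: 0.995
grip_force: 0.0
```

>>> step_arm --pt "2.8 0 0 0 0" --pt "2.8 0 0 0 0" --pt "2.8 0 0 0 0" --pt "2.8 0 0 0 0" --pt "2.8 0 0 0 0" --pt "2.8 0 0 0 0" --pt "2.8 0 0 0 0" --pt "2.8 0 0 0 0" --force 40

```text
time: 4.15
tool_pos: [0.4542, -0.2352, 0.107]
tcp_rot: [-3.13, 0.138, -0.001]
wrist_force: [1.0, 19.1, 14.2]
width: 0.365
grip_force: 42.0
```

```bash
sed -i 's/^RO=.*/RO=[0.538,0.0005,-0.083]/' h.py; python3 - <<'E'
from h import *
s=bot.read_state(); print(s["tool_pos"],s["width"]*85.4,s["grip_force"],s["wrist_force"],R.from_rotvec(s["tcp_rot"]).as_matrix().round(3))
E
```

```text
[ 0.45424431 -0.23517636  0.10703057] 31.169770087446288 42.041006684303284 [ 0.98342544 19.12616799 14.24261387] [[ 0.996 -0.088  0.001]
 [-0.088 -0.996  0.009]
 [ 0.001 -0.009 -1.   ]]
```

>>> step_arm --pt "2.8 0 -0.3 0 0" --pt "2.8 0.02 -0.3 -0.7 0" --pt "2.8 0.08 -0.3 -1.5 0" --pt "2.8 0.3 -0.3 -3 0" --pt "2.8 0.7 -0.3 -4.4 0" --pt "2.8 1.2 -0.3 -5.8 0" --pt "2.8 1.8 -0.3 -7.2 0" --pt "2.8 2.6 -0.3 -8.5 0" --pt "2.8 3.5 -0.3 -9.7 0" --pt "2.8 4.5 -0.3 -10.8 0" --pt "2.8 5.7 -0.3 -11.8 0" --pt "2.8 6.9 -0.3 -12.6 0" --pt "2.8 8.2 -0.3 -13.4 0" --pt "2.8 9.6 -0.3 -14 0" --pt "2.8 11 -0.3 -14.5 0" --pt "2.8 12.5 -0.3 -14.8 0" --pt "2.8 13.9 -0.3 -15 0" --pt "2.8 14.5 -0.3 -15 0" --pt "2.8 14.5 -0.3 -15 0" --pt "2.8 14.5 -0.3 -15 0"

```text
time: 6.15
tool_pos: [0.5985, -0.2469, 0.2567]
tcp_rot: [-3.134, 0.134, -0.0]
wrist_force: [-0.6, 9.9, 3.8]
width: 0.366
grip_force: 39.8
```

```bash
python3 - <<'E'
from h import *
p,d=shot("scene","s1"); cv2.imwrite("pics/s1c.png",cv2.resize(p[60:280,180:440,::-1],(780,600*660//600-60),interpolation=cv2.INTER_CUBIC))
E
```

```text
(no output)
```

View pics/s1c.png

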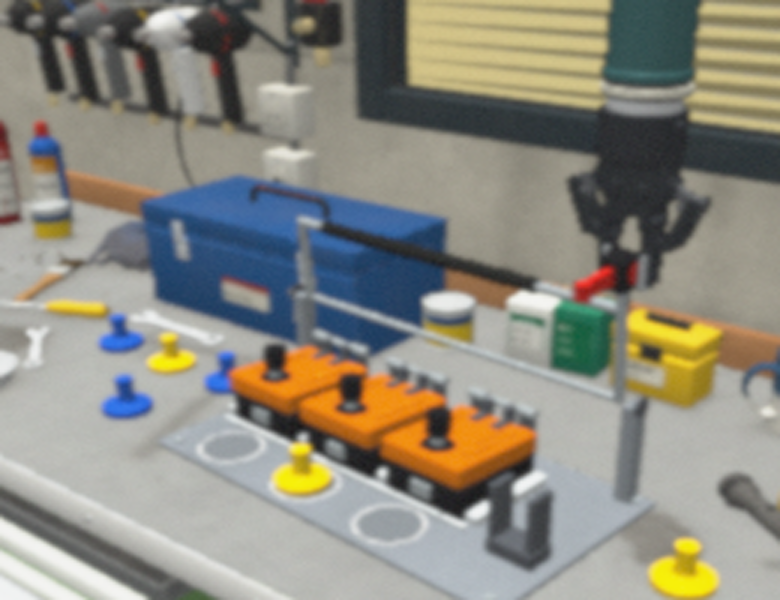

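Bar is upright, with the buckle in the gripper. I'll release it and move over the cases.

>>> step_arm --pt "8.5 0 0 0 0" --pt "8.5 0 0 0 0" --pt "8.5 0 0 0 0" --pt "8.5 0 0 0 0" --pt "8.5 0 0 -3 0" --pt "8.5 0 0 -6 0" --pt "8.5 -5 0 -6 0" --pt "8.5 -10 -4 -6 0" --pt "8.5 -14 -9 -6 0" --pt "8.5 -14 -14 -6 0" --pt "8.5 -14 -19 -6 0" --pt "8.5 -14 -24 -6 0" --pt "8.5 -14 -24 -4 0" --pt "8.5 -14 -24 -1 0" --pt "8.5 -14 -24 0 0" --pt "8.5 -14 -24 0 0" --pt "8.5 -14 -24 0 0" --pt "8.5 -14 -24 0 0" --pt "8.5 -14 -24 0 0"

```text
time: 8.1
tool_pos: [0.4802, 0.001, 0.2568]
tcp_rot: [3.138, -0.137, 0.004]
wrist_force: [1.1, 0.5, 1.0]
width: 0.995
grip_force: 0.0
```

```bash
python3 - <<'E'
from h import *
s=wshot("w4"); print(s["tool_pos"],s["joint_vel"].round(3))
for y in(.12,0,-.12):
    print([tuple(np.round(wproj(rk(*P),s),1)) for P in((-.035,y,.11),(-.105,y,.008),(-.062,y,.07))], rel(rk(-.035,y,.081)))
E
```

```text
[0.4801629  0.00102762 0.25678951] [ 0.002  0.     0.007  0.001 -0.002  0.002]
[(np.float64(194.0), np.float64(166.5)), (np.float64(227.6), np.float64(203.8)), (np.float64(209.4), np.float64(183.5))] (array([  2.2 , -12.43,  17.56]), np.float64(-0.2))
[(np.float64(313.0), np.float64(164.1)), (np.float64(315.4), np.float64(203.6)), (np.float64(314.1), np.float64(182.4))] (array([ 2.25, -0.43, 17.56]), np.float64(-0.2))
[(np.float64(434.3), np.float64(165.1)), (np.float64(404.1), np.float64(203.1)), (np.float64(420.4), np.float64(182.5))] (array([ 2.3 , 11.57, 17.56]), np.float64(-0.2))
```

View pics/w4.png

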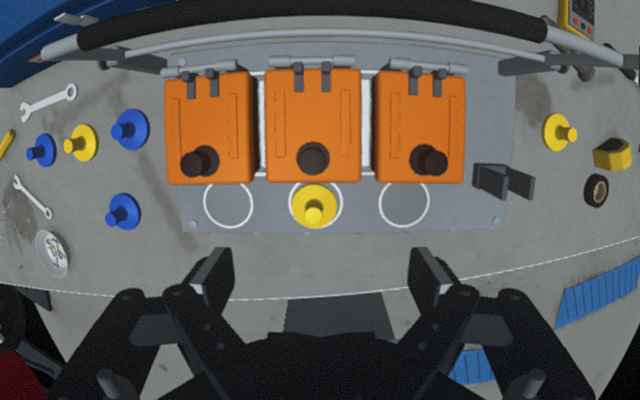

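Marks match the predictions. For the knob tops I'll use the depth image.

```bash
cat >> h.py <<'E'
def wcloud(f):
    s=ws(f); d=np.load(f"pics/{f}.npy"); c=bot.calibration("wrist");K=c["mtx"];T=np.array(c["T_tool_cam"])
    v,u=np.mgrid[:400,:640]; x,y=(u-K[0,2])/K[0,0],(v-K[1,2])/K[1,1]; r=np.hypot(x,y)+1e-9
    k=np.tan(r)/r*d; P=np.stack([x*k,-y*k,-d],-1); Rt=R.from_rotvec(s["tcp_rot"]).as_matrix()
    W=(P@T[:3,:3].T+T[:3,3])@Rt.T+s["tool_pos"]; W[d<=0]=np.nan; return W
def rloc(W): # world->rack
    return R.from_euler("z",-RO[2]).apply((W-[RO[0],RO[1],0]).reshape(-1,3)).reshape(W.shape)
E
python3 - <<'E'
from h import *
W=rloc(wcloud("w4"))
for y in(.12,0,-.12):
    def sel(x0,x1,y0,y1,z0,z1): return W[(W[...,0]>x0)&(W[...,0]<x1)&(abs(W[...,1]-y)<y1)&(W[...,2]>z0)&(W[...,2]<z1)]
    k=sel(-.07,.0,0,.03,.09,.13); zt=np.percentile(k[:,2],80); t=k[k[:,2]>zt-.006]
    print("knob",len(t),zt.round(4),((t.max(0)+t.min(0))/2).round(4),np.median(t,0).round(4),"tag/mark")
    for xx in(-.055,-.01,.03):
        l=sel(xx-.006,xx+.006,0,.045,.05,.095); l=l[abs(l[:,1]-y)>.022]; print("  lid z at x",xx,np.median(l[:,2]).round(4))
    l=sel(-.08,.05,0,.04,.06,.09);print("  front edge x",np.percentile(l[:,0],1).round(4),"y",np.median(l[:,1]))
E
```

```text
knob 486 0.1168 [-0.0314  0.1205  0.1151] [-0.0313  0.1198  0.1162] tag/mark
  lid z at x -0.055 0.0775
  lid z at x -0.01 0.0758
  lid z at x 0.03 0.0733
  front edge x -0.0594 y 0.11390398608709823
knob 590 0.117 [-0.0317  0.0013  0.1153] [-0.031   0.0012  0.1163] tag/mark
  lid z at x -0.055 0.0774
  lid z at x -0.01 0.0759
  lid z at x 0.03 0.0734
  front edge x -0.0599 y -0.0006694133790159436
knob 515 0.1169 [-0.0321 -0.119   0.115 ] [-0.0318 -0.1184  0.1162] tag/mark
  lid z at x -0.055 0.0775
  lid z at x -0.01 0.0758
  lid z at x 0.03 0.0734
  front edge x -0.0604 y -0.11446968653232217
```

```bash
python3 - <<'E'
from h import *
W=rloc(wcloud("w4")); b=W[(abs(W[...,0]+.15)<.02)&(abs(W[...,1])<.06)]; print("bench z",np.nanmedian(b[:,2]))
b=W[(abs(W[...,0]+.1)<.02)&(abs(W[...,1]-.12)<.02)]; print("plate z",np.nanmedian(b[:,2]))
b=W[(abs(W[...,0]-.05)<.03)&(abs(W[...,1]+.2)<.02)]; print("plate z",np.nanmedian(b[:,2]))
print(rel(rk(-.0314,.1205,.086)))
E
```

```text
bench z 0.001761223107607651
plate z 0.009022584755660088
plate z 0.009659943500575805
(array([  2.56, -12.48,  17.06]), np.float64(-0.2))
```

>>> step_arm --pt "8.5 0.5 -5 0 0" --pt "8.5 1.5 -9 2 0" --pt "8.5 2.6 -12.5 5 0" --pt "8.5 2.6 -12.5 9 0" --pt "8.5 2.6 -12.5 13 0" --pt "8.5 2.6 -12.5 16 0" --pt "8.5 2.6 -12.5 17 0" --pt "8.5 2.6 -12.5 17 0" --pt "8.5 2.6 -12.5 17 0" --pt "2 2.6 -12.5 17 0" --pt "2 2.6 -12.5 17 0" --pt "2 2.6 -12.5 17 0" --pt "2 2.6 -12.5 17 0" --pt "2 2.6 -12.5 17 0" --pt "2 2.6 -12.5 17 0" --pt "2 2.6 -12.5 17 0" --force 35

```text
time: 9.75
tool_pos: [0.5167, 0.1264, 0.0866]
tcp_rot: [-3.134, 0.137, -0.003]
wrist_force: [-0.7, 7.9, 3.7]
width: 0.295
grip_force: 35.0
```

>>> step_arm --pt "2 0 0 -0.2 0" --pt "2 0 0 -0.4 0" --pt "2 0 0 -0.6 0" --pt "2 0 0 -0.6 0" --pt "2 0 0 -0.6 0"

```text
time: 10.25
tool_pos: [0.5176, 0.1263, 0.0922]
tcp_rot: [-3.134, 0.137, -0.006]
wrist_force: [4.1, 8.3, -1.7]
width: 0.294
grip_force: 34.5
```

```bash
cat >> h.py <<'E'
def lids(f):
    wshot(f); W=rloc(wcloud(f))
    for n,y in(("L",.12),("M",0),("R",-.12)):
        o=[]
        for xx in(-.055,-.01,.03):
            m=(abs(W[...,0]-xx)<.006)&(abs(W[...,1]-y)<.045)&(abs(W[...,1]-y)>.022)&(W[...,2]>.05)&(W[...,2]<.12)
            o+=[round(float(np.median(W[m][:,2])),4),int(m.sum())] if m.any() else [None,0]
        print(n,o)
E
python3 -c "
from h import *
lids('w5')"
```

```text
L [0.0828, 82, 0.0792, 1808, 0.0748, 1925]
M [0.0775, 418, 0.0758, 1061, 0.0734, 1150]
R [0.0775, 213, 0.0756, 371, 0.0732, 307]
```

>>> step_arm --pt "2 0 0 -0.2 0" --pt "2 0 0 -0.4 0" --pt "2 0 0 -0.6 0" --pt "2 0 0 -0.6 0" --pt "2 0 0 -0.6 0"

```text
time: 10.8
tool_pos: [0.5193, 0.1262, 0.0987]
tcp_rot: [-3.134, 0.136, -0.012]
wrist_force: [7.3, 8.3, -2.8]
width: 0.29
grip_force: 34.6
```

```bash
python3 -c "
from h import *
lids('w6')"
```

```text
L [0.0898, 50, 0.0837, 1801, 0.0768, 1842]
M [0.0775, 427, 0.0759, 1015, 0.0734, 1095]
R [0.0776, 202, 0.0758, 414, 0.0733, 375]
```

Left lid lifted, so it was unlatched. I'll press it home in the same grip.

>>> step_arm --pt "2 0 0 0.4 0" --pt "2 0 0 0.8 0" --pt "2 0 0 1.2 0" --pt "2 0 0 1.5 0" --pt "2 0 0 1.8 0" --pt "2 0 0 2 0" --pt "2 0 0 2.2 0" --pt "2 0 0 2.2 0" --pt "2 0 0 2.2 0" --force 70

```text
time: 11.75
tool_pos: [0.5162, 0.1265, 0.0796]
tcp_rot: [-3.135, 0.137, -0.0]
wrist_force: [-12.4, 6.4, 25.0]
width: 0.281
grip_force: 71.8
```

```bash
python3 -c "
from h import *
lids('w7')"
```

```text
L [0.0703, 133, 0.071, 1856, 0.0712, 2156]
M [0.0775, 466, 0.0758, 1157, 0.0734, 1255]
R [0.0776, 213, 0.0759, 274, 0.0733, 282]
```

>>> step_arm --pt "2 0 0 -0.3 0" --pt "8.5 0 -0.3 -0.3 0" --pt "8.5 0 -0.3 -0.3 0" --pt "8.5 0 -0.3 -0.3 0" --pt "8.5 0 -0.3 -0.3 0" --pt "8.5 0 -0.3 -3 0" --pt "8.5 0 -0.3 -6 0" --pt "8.5 0 4 -6 0" --pt "8.5 0 8 -6 0" --pt "8.5 0 11.6 -6 0" --pt "8.5 0 11.6 -4 0" --pt "8.5 0 11.6 -2 0" --pt "8.5 0 11.6 -0.9 0" --pt "8.5 0 11.6 -0.9 0" --pt "8.5 0 11.6 -0.9 0"

```text
time: 13.3
tool_pos: [0.5059, 0.0085, 0.0843]
tcp_rot: [3.139, -0.135, -0.001]
wrist_force: [0.2, -0.1, -0.3]
width: 0.992
grip_force: 0.0
```

>>> step_arm --pt "2 0 0 0 0" --pt "2 0 0 0 0" --pt "2 0 0 0 0" --pt "2 0 0 0 0" --pt "2 0 0 0 0" --pt "2 0 0 0 0" --pt "2 0 0 0 0" --pt "2 0 0 0 0" --force 35

```text
time: 14.1
tool_pos: [0.5062, 0.0075, 0.0848]
tcp_rot: [3.137, -0.135, 0.001]
wrist_force: [-1.6, -6.7, 3.1]
width: 0.298
grip_force: 34.8
```

```bash
python3 -c "
from h import *
lids('w8')"
```

```text
L [0.0702, 396, 0.0712, 1080, 0.0712, 1203]
M [0.0774, 106, 0.0756, 1864, 0.0732, 2077]
R [0.0775, 473, 0.0758, 1116, 0.0733, 1197]
```

>>> step_arm --pt "2 0 0 -0.2 0" --pt "2 0 0 -0.4 0" --pt "2 0 0 -0.6 0" --pt "2 0 0 -0.6 0" --pt "2 0 0 -0.6 0"

```text
time: 14.65
tool_pos: [0.507, 0.0075, 0.0904]
tcp_rot: [3.137, -0.135, 0.004]
wrist_force: [3.2, -5.5, -3.3]
width: 0.297
grip_force: 34.5
```

```bash
python3 -c "
from h import *
lids('w9')"
```

```text
L [0.0703, 383, 0.0712, 1045, 0.0712, 1157]
M [0.0826, 90, 0.079, 1844, 0.0748, 1976]
R [0.0776, 453, 0.0758, 1075, 0.0734, 1150]
```

>>> step_arm --pt "2 0 0 -0.3 0" --pt "2 0 0 -0.6 0" --pt "2 0 0 -0.6 0" --pt "2 0 0 -0.2 0" --pt "2 0 0 0.2 0" --pt "2 0 0 0.6 0" --pt "2 0 0 0.9 0" --pt "2 0 0 1.2 0" --pt "2 0 0 1.4 0" --pt "2 0 0 1.6 0" --pt "2 0 0 1.6 0" --pt "2 0 0 1.6 0" --force 70

```text
time: 15.9
tool_pos: [0.5056, 0.0076, 0.0778]
tcp_rot: [3.137, -0.135, -0.002]
wrist_force: [-13.4, -3.6, 26.9]
width: 0.284
grip_force: 72.2
```

```bash
python3 -c "
from h import *
lids('w10')"
```

```text
L [0.0702, 417, 0.0712, 1121, 0.0712, 1275]
M [0.0702, 143, 0.071, 1888, 0.0711, 2200]
R [0.0775, 485, 0.0758, 1160, 0.0732, 1262]
```

>>> step_arm --pt "2 0 0 -0.3 0" --pt "8.5 0 0.2 -0.3 0" --pt "8.5 0 0.2 -0.3 0" --pt "8.5 0 0.2 -0.3 0" --pt "8.5 0 0.2 -0.3 0" --pt "8.5 0 0.2 -3 0" --pt "8.5 0 0.2 -6 0" --pt "8.5 0 4 -6 0" --pt "8.5 0 8 -6 0" --pt "8.5 0 12.2 -6 0" --pt "8.5 0 12.2 -4 0" --pt "8.5 0 12.2 -2 0" --pt "8.5 0 12.2 -1 0" --pt "8.5 0 12.2 -1 0" --pt "8.5 0 12.2 -1 0"

```text
time: 17.45
tool_pos: [0.4956, -0.1128, 0.0844]
tcp_rot: [-3.139, 0.135, 0.0]
wrist_force: [0.2, -0.5, 0.9]
width: 0.994
grip_force: 0.0
```

>>> step_arm --pt "2 0 0 0 0" --pt "2 0 0 0 0" --pt "2 0 0 0 0" --pt "2 0 0 0 0" --pt "2 0 0 0 0" --pt "2 0 0 0 0" --pt "2 0 0 0 0" --pt "2 0 0 0 0" --pt "2 0 0 -0.2 0" --pt "2 0 0 -0.4 0" --pt "2 0 0 -0.6 0" --pt "2 0 0 -0.6 0" --pt "2 0 0 -0.6 0" --force 35

```text
time: 18.75
tool_pos: [0.4966, -0.1134, 0.0906]
tcp_rot: [3.138, -0.136, 0.004]
wrist_force: [4.6, -2.8, -2.5]
width: 0.293
grip_force: 34.5
```

```bash
python3 -c "
from h import *
lids('w11')"
```

```text
L [0.0701, 185, 0.0713, 405, 0.071, 357]
M [0.0702, 375, 0.0713, 1034, 0.0712, 1136]
R [0.0827, 95, 0.0791, 1834, 0.0747, 1949]
```

The right lid was unlatched too, so all three were. I'll lift it a bit more, then press it home.

>>> step_arm --pt "2 0 0 -0.3 0" --pt "2 0 0 -0.6 0" --pt "2 0 0 -0.6 0" --pt "2 0 0 -0.2 0" --pt "2 0 0 0.2 0" --pt "2 0 0 0.6 0" --pt "2 0 0 0.9 0" --pt "2 0 0 1.2 0" --pt "2 0 0 1.4 0" --pt "2 0 0 1.6 0" --pt "2 0 0 1.6 0" --pt "2 0 0 1.6 0" --force 70

```text
time: 20.0
tool_pos: [0.4951, -0.1134, 0.0777]
tcp_rot: [3.138, -0.135, -0.002]
wrist_force: [-11.7, -1.2, 26.8]
width: 0.286
grip_force: 72.2
```

```bash
python3 -c "
from h import *
lids('w12'); print(rel([.5163,.1275,.14]))"
```

```text
L [0.0702, 190, 0.071, 301, 0.0712, 289]
M [0.0703, 406, 0.0712, 1109, 0.0713, 1259]
R [0.0703, 151, 0.0711, 1884, 0.0712, 2215]
(array([  0.04, -24.18,  -6.24]), np.float64(-0.2))
```

>>> step_arm --pt "2 0 0 -0.3 0" --pt "8.5 0 0 -0.3 0" --pt "8.5 0 0 -0.3 0" --pt "8.5 0 0 -0.3 0" --pt "8.5 0 0 -0.3 0" --pt "8.5 0 0 -3 0" --pt "8.5 0 0 -6 0" --pt "8.5 0 -4 -6 0" --pt "8.5 0 -8 -6 0" --pt "8.5 0 -12 -6 0" --pt "8.5 0 -16 -6 0" --pt "8.5 0 -20 -6 0" --pt "8.5 0 -24.2 -6 0" --pt "8.5 0 -24.2 -6 0" --pt "8.5 0 -24.2 -4 0" --pt "8.5 0 -24.2 -2 0" --pt "8.5 0 -24.2 -0.5 0" --pt "8.5 0 -24.2 -0.5 0" --pt "8.5 0 -24.2 -0.5 0"

```text
time: 21.95
tool_pos: [0.516, 0.1274, 0.079]
tcp_rot: [3.138, -0.137, -0.002]
wrist_force: [0.1, -1.0, 0.1]
width: 0.989
grip_force: 0.0
```

>>> step_arm --pt "2 0 0 0 0" --pt "2 0 0 0 0" --pt "2 0 0 0 0" --pt "2 0 0 0 0" --pt "2 0 0 0 0" --pt "2 0 0 0 0" --pt "2 0 0 0 0" --pt "2 0 0 0 0" --pt "2 0 0 -0.2 0" --pt "2 0 0 -0.4 0" --pt "2 0 0 -0.6 0" --pt "2 0 0 -0.6 0" --pt "2 0 0 -0.6 0" --force 45

```text
time: 23.25
tool_pos: [0.5166, 0.127, 0.0847]
tcp_rot: [3.137, -0.135, 0.001]
wrist_force: [3.1, -4.8, -3.5]
width: 0.29
grip_force: 44.4
```

```bash
python3 -c "
from h import *
lids('w13')"
```

```text
L [0.0715, 145, 0.0719, 1767, 0.0716, 2014]
M [0.0703, 381, 0.0713, 1067, 0.0714, 1171]
R [0.0702, 190, 0.0711, 340, 0.0714, 269]
```

Lid holds. I'll pull slightly more for margin.

>>> step_arm --pt "2 0 0 -0.2 0" --pt "2 0 0 -0.2 0" --pt "2 0 0 -0.2 0"

```text
time: 23.6
tool_pos: [0.5166, 0.127, 0.0863]
tcp_rot: [3.137, -0.135, 0.001]
wrist_force: [4.2, -4.9, -6.4]
width: 0.287
grip_force: 44.5
```

```bash
python3 -c "
from h import *
lids('w14')"
```

```text
L [0.0715, 169, 0.0719, 1734, 0.0715, 1996]
M [0.0703, 377, 0.0711, 1049, 0.0713, 1161]
R [0.0702, 185, 0.0712, 352, 0.0713, 277]
```

>>> step_arm --pt "2 0 0 0.4 0" --pt "2 0 0 0.8 0" --pt "8.5 0 0 0.8 0" --pt "8.5 0 0 0.8 0" --pt "8.5 0 0 0.8 0" --pt "8.5 0 0 0.8 0" --pt "8.5 0 0 -2 0" --pt "8.5 0 0 -5.2 0" --pt "8.5 0 4 -5.2 0" --pt "8.5 0 8 -5.2 0" --pt "8.5 0 12.1 -5.2 0" --pt "8.5 0 12.1 -5.2 0" --pt "8.5 0 12.1 -3 0" --pt "8.5 0 12.1 -1 0" --pt "8.5 0 12.1 0.8 0" --pt "8.5 0 12.1 0.8 0" --pt "8.5 0 12.1 0.8 0"

```text
time: 25.35
tool_pos: [0.5056, 0.008, 0.0792]
tcp_rot: [-3.138, 0.135, 0.001]
wrist_force: [-0.2, 0.1, 0.6]
width: 0.995
grip_force: 0.0
```

>>> step_arm --pt "2 0 0 0 0" --pt "2 0 0 0 0" --pt "2 0 0 0 0" --pt "2 0 0 0 0" --pt "2 0 0 0 0" --pt "2 0 0 0 0" --pt "2 0 0 0 0" --pt "2 0 0 0 0" --pt "2 0 0 -0.2 0" --pt "2 0 0 -0.4 0" --pt "2 0 0 -0.6 0" --pt "2 0 0 -0.8 0" --pt "2 0 0 -0.8 0" --pt "2 0 0 -0.8 0" --force 45

```text
time: 26.75
tool_pos: [0.5062, 0.0073, 0.0868]
tcp_rot: [3.139, -0.136, 0.002]
wrist_force: [6.3, -1.4, -7.2]
width: 0.288
grip_force: 44.5
```

```bash
python3 -c "
from h import *
lids('w15')"
```

```text
L [0.0702, 375, 0.0712, 1066, 0.0712, 1186]
M [0.0716, 171, 0.072, 1733, 0.0716, 1969]
R [0.0702, 393, 0.0712, 1046, 0.0713, 1159]
```

>>> step_arm --pt "2 0 0 0.4 0" --pt "2 0 0 0.8 0" --pt "8.5 0 0 0.8 0" --pt "8.5 0 0 0.8 0" --pt "8.5 0 0 0.8 0" --pt "8.5 0 0 0.8 0" --pt "8.5 0 0 -2 0" --pt "8.5 0 0 -5.2 0" --pt "8.5 0 4 -5.2 0" --pt "8.5 0 8 -5.2 0" --pt "8.5 0 12.1 -5.2 0" --pt "8.5 0 12.1 -5.2 0" --pt "8.5 0 12.1 -3 0" --pt "8.5 0 12.1 -1 0" --pt "8.5 0 12.1 0.8 0" --pt "8.5 0 12.1 0.8 0" --pt "8.5 0 12.1 0.8 0"

```text
time: 28.5
tool_pos: [0.4951, -0.1125, 0.0792]
tcp_rot: [-3.138, 0.135, 0.002]
wrist_force: [-0.3, 0.1, -0.7]
width: 0.995
grip_force: 0.0
```

>>> step_arm --pt "2 0 0 0 0" --pt "2 0 0 0 0" --pt "2 0 0 0 0" --pt "2 0 0 0 0" --pt "2 0 0 0 0" --pt "2 0 0 0 0" --pt "2 0 0 0 0" --pt "2 0 0 0 0" --pt "2 0 0 -0.2 0" --pt "2 0 0 -0.4 0" --pt "2 0 0 -0.6 0" --pt "2 0 0 -0.8 0" --pt "2 0 0 -0.8 0" --pt "2 0 0 -0.8 0" --force 45

```text
time: 29.9
tool_pos: [0.4958, -0.1133, 0.0867]
tcp_rot: [3.138, -0.135, 0.002]
wrist_force: [5.8, -2.9, -6.5]
width: 0.29
grip_force: 44.5
```

```bash
python3 -c "
from h import *
lids('w16')"
```

```text
L [0.0702, 178, 0.0713, 402, 0.0711, 309]
M [0.0702, 392, 0.0712, 1049, 0.0713, 1174]
R [0.0715, 199, 0.0719, 1752, 0.0716, 1978]
```

All three lids now hold. I'll release and look at the tags.

>>> step_arm --pt "2 0 0 0.4 0" --pt "2 0 0 0.8 0" --pt "8.5 0 0 0.8 0" --pt "8.5 0 0 0.8 0" --pt "8.5 0 0 0.8 0" --pt "8.5 0 0 0.8 0" --pt "8.5 0 0 -3 0" --pt "8.5 0 0 -7 0" --pt "8.5 -2 0 -11 0" --pt "8.5 -2 4 -15 0" --pt "8.5 -2 8 -18 0" --pt "8.5 -2 12 -18 0" --pt "8.5 -2 12 -18 0" --pt "8.5 -2 12 -18 0" --pt "8.5 -2 12 -18 0"

```text
time: 31.45
tool_pos: [0.4646, -0.23, 0.2663]
tcp_rot: [-3.137, 0.135, 0.003]
wrist_force: [-0.1, 0.2, -1.0]
width: 0.999
grip_force: 0.0
```

```bash
python3 - <<'E'
from h import *
lids("w17")
W=wcloud("w17"); p=cv2.imread("pics/w17.png").astype(int)
m=(p[...,2]>150)&(p[...,1]>120)&(p[...,0]<90)
n,l,st,c=cv2.connectedComponentsWithStats(m.astype(np.uint8))
for i in range(1,n):
    if st[i,4]>100:
        q=W[l==i]; q=q[~np.isnan(q[:,0])]; h=q[q[:,2]>.036]
        print(st[i],c[i].round(0),"foot",((q.max(0)+q.min(0))/2).round(3),"top",((h.max(0)+h.min(0))/2).round(3) if len(h) else None, len(h))
print(bot.read_state()["tool_pos"])
E
```

```text
L [0.0701, 116, 0.0711, 164, 0.0713, 175]
M [0.0701, 175, 0.0713, 271, 0.0713, 274]
R [0.0701, 320, 0.0712, 390, 0.0712, 401]
[ 403   99   42   45 1326] [423. 121.] foot [ 0.515 -0.376  0.024] top [ 0.516 -0.373  0.046] 222
[223 115  36  65 708] [247. 161.] foot [ 0.504 -0.144  0.071] top [ 0.504 -0.144  0.071] 708
[231 123  18  34 177] [243. 143.] foot [ 0.514 -0.145  0.071] top [ 0.514 -0.145  0.071] 175
[504 132  38  34 781] [523. 150.] foot [ 0.478 -0.531  0.034] top [ 0.48  -0.506  0.056] 776
[  7 139  15  30 258] [ 15. 154.] foot [0.564 0.364 0.011] top None 0
[139 187  36  38 871] [157. 206.] foot [0.431 0.016 0.032] top [0.434 0.011 0.05 ] 149
[ 0.46463245 -0.22966462  0.26623729]
```

View pics/w17.png

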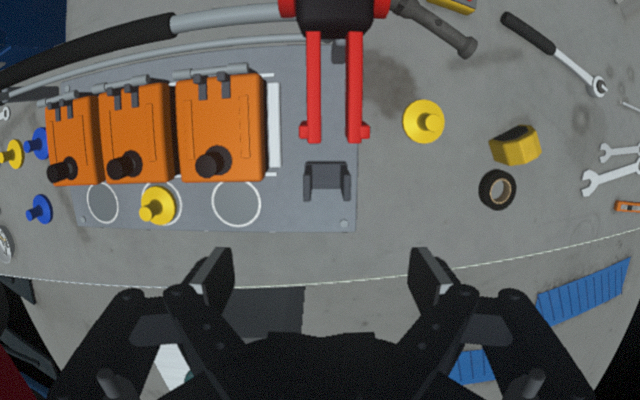

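Tags: the bench tag on the right is at (425,121), in line with its knob at world (0.516,-0.37). The middle tag is at (157,206), still on its mark. The tag on the left is at (10,153), beside blue look-alikes at (37,143) and (39,209). Yellow is the one meant, and the yellow thing at (515,145) is the tape measure. I'll fetch the right tag first.

```bash
sed -i 's/^RO=.*/RO=[0.538,0.0043,-0.083]/' h.py; python3 - <<'E'
from h import *
print(rel([.516,-.3715,.10]),rel([.516,-.3715,.017]), rk(-.105,-.12,.008), rk(-.105,.12,.008))
E
```

```text
(array([ 6.36, 13.72, 16.59]), np.float64(-0.1)) (array([ 6.37, 13.73, 24.89]), np.float64(-0.1)) [ 0.4234129 -0.1065819  0.008    ] [0.44331003 0.13259189 0.008     ]
```

>>> step_arm --pt "6 0 4 3 0" --pt "6 0 8 6 0" --pt "6 2 11 9 0" --pt "6 4.5 13.7 12 0" --pt "6 6.4 13.7 16 0" --pt "6 6.4 13.7 19 0" --pt "6 6.4 13.7 22 0" --pt "6 6.4 13.7 24 0" --pt "6 6.4 13.7 24.9 0" --pt "6 6.4 13.7 24.9 0" --pt "6 6.4 13.7 24.9 0"

```text
time: 32.6
tool_pos: [0.5179, -0.3728, 0.0191]
tcp_rot: [3.138, -0.134, 0.001]
wrist_force: [-0.9, 0.5, -0.1]
width: 0.705
grip_force: 0.0
```

```bash
python3 - <<'E'
from h import *
s=wshot("w18"); print(s["tool_pos"])
p=cv2.imread("pics/w18.png").astype(int); m=(p[...,2]>130)&(p[...,1]>100)&(p[...,0]<80)
q=wcloud("w18")[m]; q=q[~np.isnan(q[:,0])]; h=q[(q[:,2]>.04)&(q[:,2]<.06)&(np.hypot(q[:,0]-.516,q[:,1]+.372)<.03)]
print(len(h),h.min(0),h.max(0),(h.min(0)+h.max(0))/2)
E
```

```text
[ 0.51789791 -0.37276265  0.01913333]
1535 [ 0.50506206 -0.38499239  0.0402815 ] [ 0.52640671 -0.36363713  0.04861924] [ 0.51573438 -0.37431476  0.04445037]
```

>>> step_arm --pt "1.5 0 0 0 0" --pt "1.5 0 0 0 0" --pt "1.5 0 0 0 0" --pt "1.5 0 0 0 0" --pt "1.5 0 0 0 0" --pt "1.5 0 0 0 0" --pt "1.5 -1 0 -3 0" --pt "1.5 -4 0 -6 0" --pt "1.5 -7 0 -9 0" --pt "1.5 -10 0 -12 0" --pt "1.5 -11.5 -2 -13 0" --pt "1.5 -11.5 -6 -13 0" --pt "1.5 -11.5 -10 -13 0" --pt "1.5 -11.5 -14 -13 0" --pt "1.5 -11.5 -18 -13 0" --pt "1.5 -11.5 -22 -13 0" --pt "1.5 -11.5 -25 -13 0" --pt "1.5 -11.5 -25 -13 0" --pt "1.5 -11.5 -25 -13 0" --force 40

```text
time: 34.55
tool_pos: [0.4237, -0.1136, 0.148]
tcp_rot: [3.138, -0.132, -0.001]
wrist_force: [-0.7, -0.9, -0.9]
width: 0.243
grip_force: 39.5
```

```bash
python3 - <<'E'
from h import *
s=bot.read_state();print(s["width"]*85.4,s["grip_force"],rel([.4254,-.1066,.03]))
E
```

```text
20.712521197962747 39.53351855278015 (array([ 0.11, -0.72, 11.8 ]), np.float64(-0.1))
```

>>> step_arm --pt "1.5 0.1 -0.7 3 0" --pt "1.5 0.1 -0.7 6 0" --pt "1.5 0.1 -0.7 9 0" --pt "1.5 0.1 -0.7 11 0" --pt "1.5 0.1 -0.7 11.9 0" --pt "1.5 0.1 -0.7 12.1 0" --pt "1.5 0.1 -0.7 12.1 0" --pt "5 0.1 -0.7 12.1 0" --pt "5 0.1 -0.7 12.1 0" --pt "5 0.1 -0.7 12.1 0" --pt "5 0.1 -0.7 9 0" --pt "5 0.1 -0.7 5 0" --pt "5 0.1 -0.7 1 0" --pt "5 0.1 -4 -2 0" --pt "5 0.1 -8 -6 0" --pt "5 0.1 -12 -9 0" --pt "5 0.1 -16 -10 0" --pt "5 0.1 -16 -10 0" --pt "5 0.1 -16 -10 0"

```text
time: 36.45
tool_pos: [0.439, 0.0462, 0.2489]
tcp_rot: [3.139, -0.13, 0.002]
wrist_force: [-0.2, 0.6, -0.3]
width: 0.584
grip_force: 0.0
```

```bash
cat > tags.py <<'E'
from h import *
import sys
f=sys.argv[1]; s=wshot(f); print(s["tool_pos"])
W=wcloud(f); p=cv2.imread(f"pics/{f}.png").astype(int)
m=(p[...,2]>150)&(p[...,1]>120)&(p[...,0]<90)
n,l,st,c=cv2.connectedComponentsWithStats(m.astype(np.uint8))
for i in range(1,n):
    if st[i,4]>100:
        q=W[l==i]; q=q[~np.isnan(q[:,0])]; h=q[(q[:,2]>.036)]
        if len(h)>20 and h[:,2].max()<.068: print(c[i].round(0),st[i,4],"top",((h.max(0)+h.min(0))/2).round(4),"maxz",h[:,2].max().round(3))
for y in(.12,0,-.12): print("mark",rk(-.105,y,.008))
E
python3 tags.py w19
```

```text
[0.43898275 0.04624202 0.24894538]
[ 80. 111.] 124 top [0.5636 0.3658 0.0465] maxz 0.048
[634. 139.] 186 top [ 0.474  -0.4892  0.0553] maxz 0.065
[347. 173.] 1605 top [0.433  0.0109 0.0541] maxz 0.056
[439. 174.] 1256 top [ 0.4233 -0.11    0.0489] maxz 0.056
mark [0.44331003 0.13259189 0.008     ]
mark [0.43336146 0.013005   0.008     ]
mark [ 0.4234129 -0.1065819  0.008    ]
```

```bash
python3 - <<'E'
from h import *
print(rel([.565,.366,.10]),rel([.565,.366,.019]))
E
```

```text
(array([  9.89, -33.04,  14.78]), np.float64(-0.1)) (array([  9.9 , -33.04,  22.88]), np.float64(-0.1))
```

>>> step_arm --pt "6 0 -4 0 0" --pt "6 0 -8 0 0" --pt "6 0 -12 0 0" --pt "6 0 -16 0 0" --pt "6 0 -20 0 0" --pt "6 0 -24 0 0" --pt "6 0 -28 0 0" --pt "6 1 -32 1 0" --pt "6 4 -33 3 0" --pt "6 7 -33 6 0" --pt "6 9.9 -33 9 0" --pt "6 9.9 -33 12 0" --pt "6 9.9 -33 12 0" --pt "6 9.9 -33 12 0"

```text
time: 37.9
tool_pos: [0.5654, 0.3633, 0.1265]
tcp_rot: [3.136, -0.139, -0.006]
wrist_force: [0.5, -0.6, 1.2]
width: 0.706
grip_force: 0.0
```

```bash
python3 tags.py w20; python3 -c "
from h import *
p=cv2.imread('pics/w20.png'); cv2.imwrite('pics/w20c.png',cv2.resize(p[60:300,170:470],(750,600)))"
```

```text
[0.56537061 0.36330648 0.1265487 ]
[314. 196.] 3148 top [0.5639 0.3665 0.0462] maxz 0.048
mark [0.44331003 0.13259189 0.008     ]
mark [0.43336146 0.013005   0.008     ]
mark [ 0.4234129 -0.1065819  0.008    ]
```

View pics/w20c.png

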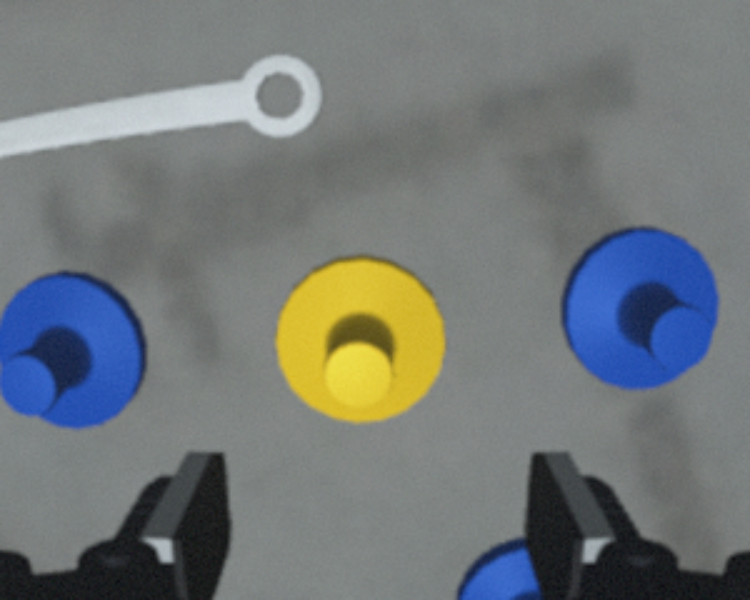

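The yellow tag (crop 360,340) sits centred between two blue look-alikes, and the fingers clear them. Gripping it.

>>> step_arm --pt "6 0 -0.3 3 0" --pt "6 0 -0.3 6 0" --pt "6 0 -0.3 9 0" --pt "6 0 -0.3 10.7 0" --pt "6 0 -0.3 10.7 0" --pt "6 0 -0.3 10.7 0" --pt "1.5 0 -0.3 10.7 0" --pt "1.5 0 -0.3 10.7 0" --pt "1.5 0 -0.3 10.7 0" --pt "1.5 0 -0.3 10.7 0" --pt "1.5 0 -0.3 10.7 0" --pt "1.5 0 -0.3 10.7 0" --pt "1.5 0 -0.3 8 0" --pt "1.5 0 -0.3 4 0" --pt "1.5 -2 -0.3 0 0" --pt "1.5 -6 -0.3 -2 0" --pt "1.5 -10 -0.3 -3 0" --pt "1.5 -12 -0.3 -3 0" --pt "1.5 -12 -0.3 -3 0" --force 40

```text
time: 39.85
tool_pos: [0.4437, 0.3789, 0.1585]
tcp_rot: [3.139, -0.132, -0.002]
wrist_force: [0.4, -0.4, -1.5]
width: 0.239
grip_force: 39.3
```

```bash
python3 - <<'E'
from h import *
s=bot.read_state();print(s["width"]*85.4,s["grip_force"],s["tool_pos"],rel([.4443,.1318,.028]))
E
```

```text
20.452325571828723 39.332170486450195 [0.44368627 0.37887587 0.15845756] (array([ 2.15, 24.61, 13.05]), np.float64(-0.1))
```

>>> step_arm --pt "1.5 0 4 0 0" --pt "1.5 0 8 0 0" --pt "1.5 0 12 0 0" --pt "1.5 0.5 16 0 0" --pt "1.5 1 20 0 0" --pt "1.5 2.2 24.6 0 0" --pt "1.5 2.2 24.6 2 0" --pt "1.5 2.2 24.6 6 0" --pt "1.5 2.2 24.6 10 0" --pt "1.5 2.2 24.6 12.5 0" --pt "1.5 2.2 24.6 13.1 0" --pt "1.5 2.2 24.6 13.1 0" --pt "1.5 2.2 24.6 13.1 0"

```text
time: 41.15
tool_pos: [0.4482, 0.1312, 0.0274]
tcp_rot: [3.138, -0.136, 0.0]
wrist_force: [-1.0, -2.3, 2.7]
width: 0.245
grip_force: 45.8
```

>>> step_arm --pt "5 0 0 0 0" --pt "5 0 0 0 0" --pt "5 0 0 0 0" --pt "5 0 0 -3 0" --pt "5 0 0 -7 0" --pt "5 0 0 -11 0" --pt "5 0 4 -15 0" --pt "5 0 9 -19 0" --pt "8.5 0 14 -22 0" --pt "8.5 0 14 -22 0" --pt "8.5 0 14 -22 0" --pt "8.5 0 14 -22 0"

```text
time: 42.35
tool_pos: [0.4353, -0.0076, 0.2473]
tcp_rot: [-3.138, 0.138, -0.001]
wrist_force: [-0.1, 0.4, -0.4]
width: 0.997
grip_force: 0.0
```

```bash
python3 tags.py w21; python3 -c "
from h import *
print(rel(rk(.08,-.245,.30)),rel(rk(.08,-.245,.257)))"
```

```text
[ 0.43529924 -0.00762265  0.24729041]
[624. 133.] 393 top [ 0.4795 -0.5051  0.0561] maxz 0.067
[304. 174.] 1609 top [0.4329 0.0118 0.0544] maxz 0.057
[400. 173.] 1443 top [ 0.4228 -0.1104  0.0543] maxz 0.056
[213. 174.] 1297 top [0.4437 0.1285 0.0496] maxz 0.056
mark [0.44331003 0.13259189 0.008     ]
mark [0.43336146 0.013005   0.008     ]
mark [ 0.4234129 -0.1065819  0.008    ]
(array([18.27, 22.44, -5.39]), np.float64(-0.2)) (array([18.27, 22.44, -1.09]), np.float64(-0.2))
```

View pics/w21.png

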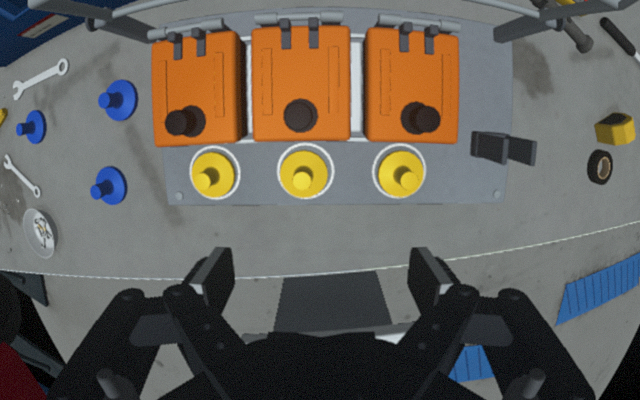

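All three tags stand inside their marks at (213,174), (304,174) and (400,173). Next is regripping the buckle to lower the bar.

>>> step_arm --pt "8.5 0 2 -4 0" --pt "8.5 0 5 -8 0" --pt "8.5 0 9 -9 0" --pt "8.5 0 13 -9 0" --pt "8.5 0 17 -9 0" --pt "8.5 0 21 -9 0" --pt "8.5 2 22.5 -9 0" --pt "8.5 6 22.5 -9 0" --pt "8.5 10 22.5 -9 0" --pt "8.5 14 22.5 -9 0" --pt "8.5 18.4 22.5 -9 0" --pt "8.5 18.4 22.5 -9 0" --pt "8.5 18.4 22.5 -9 0" --pt "8.5 18.4 22.5 -9 0"

```text
time: 43.8
tool_pos: [0.5986, -0.2463, 0.336]
tcp_rot: [-3.138, 0.133, 0.004]
wrist_force: [-0.4, 0.5, 0.1]
width: 0.995
grip_force: 0.0
```

```bash
python3 - <<'E'
from h import *
s=wshot("w22"); print(s["tool_pos"],rel([.5985,-.2469,.2567]))
W=wcloud("w22"); p=cv2.imread("pics/w22.png").astype(int); m=(p[...,2]>110)&(p[...,1]<70)&(p[...,0]<70)
q=W[m]; q=q[~np.isnan(q[:,0])]; q=q[(q[:,2]>.26)&(q[:,2]<.31)];q=rloc(q); print(len(q),q.min(0),q.max(0))
b=rloc(W[(~m)]); b=b[(abs(b[:,0]-.08)<.04)&(abs(b[:,1]+.245)<.016)&(b[:,2]>.27)&(b[:,2]<.31)]; print(len(b),b.min(0),b.max(0))
cv2.imwrite("pics/w22c.png",cv2.resize(cv2.imread("pics/w22.png")[100:300,170:470],(750,500)))
E
```

```text
[ 0.59860822 -0.24633039  0.33595517] (array([0.02, 0.03, 8.01]), np.float64(-0.1))
1280 [ 0.00578902 -0.27077656  0.26456179] [ 0.08340876 -0.2256318   0.29012286]
2478 [ 0.04227561 -0.26097364  0.2700132 ] [ 0.08772915 -0.22923802  0.29717598]
```

View pics/w22c.png

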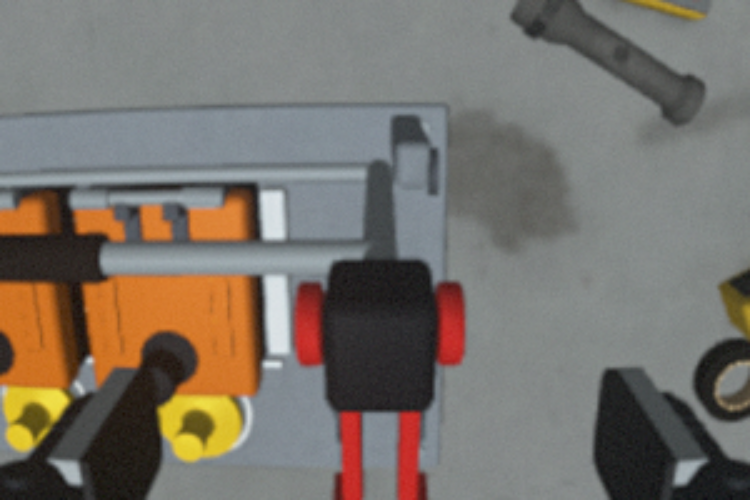

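```bash
python3 - <<'E'
from h import *
s=ws("w22"); print([rloc(wz(u,229.2,s,.279)) for u in(294,350.8)])
P=(wz(294,229.2,s,.277)+wz(350.8,229.2,s,.277))/2; print(P,rel([P[0],P[1],.258]))
E
```

```text
[array([ 0.07304774, -0.22902066,  0.279     ]), array([ 0.07297522, -0.26857964,  0.279     ])]
[ 0.58933138 -0.24963881  0.277     ] (array([-0.87,  0.38,  7.88]), np.float64(-0.1))
```

>>> step_arm --pt "8.5 -0.7 0.1 0 0" --pt "8.5 -0.7 0.1 3 0" --pt "8.5 -0.7 0.1 6 0" --pt "8.5 -0.7 0.1 7.9 0" --pt "8.5 -0.7 0.1 7.9 0" --pt "8.5 -0.7 0.1 7.9 0" --pt "2.8 -0.7 0.1 7.9 0" --pt "2.8 -0.7 0.1 7.9 0" --pt "2.8 -0.7 0.1 7.9 0" --pt "2.8 -0.7 0.1 7.9 0" --pt "2.8 -0.7 0.1 7.9 0" --pt "2.8 -0.7 0.1 7.9 0" --pt "2.8 -0.7 0.1 7.9 0" --force 40

```text
time: 45.15
tool_pos: [0.5933, -0.2465, 0.2613]
tcp_rot: [-3.137, 0.134, -0.005]
wrist_force: [-1.4, 6.4, 8.1]
width: 0.36
grip_force: 43.0
```

```bash
python3 - <<'E'
from h import *
s=bot.read_state(); print(s["width"]*85.4,s["grip_force"],s["wrist_force"],rloc(s["tool_pos"]))
x0=rloc(s["tool_pos"])[0]
a0=np.arccos((.085-x0)/.15); print(a0)
for a in np.linspace(a0,-.013,18): print(round(a,2),(-(np.cos(a)-np.cos(a0))*15).round(1),((np.sin(a0)-np.sin(a))*15).round(1))
E
```

```text
30.7309829507527 43.03341329097748 [-1.43723244  6.43959656  8.13867133] [ 0.07592035 -0.24533792  0.26132102]
1.5102282757600185
1.51 -0.0 0.0
1.42 -1.3 0.1
1.33 -2.7 0.4
1.24 -3.9 0.8
1.15 -5.2 1.3
1.06 -6.4 1.9
0.97 -7.5 2.6
0.88 -8.6 3.4
0.79 -9.6 4.3
0.7 -10.5 5.3
0.61 -11.4 6.3
0.52 -12.1 7.5
0.44 -12.7 8.7
0.35 -13.2 9.9
0.26 -13.6 11.2
0.17 -13.9 12.5
0.08 -14.0 13.8
-0.01 -14.1 15.2
```

>>> step_arm --pt "2.8 -1.3 0 0.1 0" --pt "2.8 -2.7 0 0.4 0" --pt "2.8 -3.9 0 0.8 0" --pt "2.8 -5.2 0 1.3 0" --pt "2.8 -6.4 0 1.9 0" --pt "2.8 -7.5 0 2.6 0" --pt "2.8 -8.6 0 3.4 0" --pt "2.8 -9.6 0 4.3 0" --pt "2.8 -10.5 0 5.3 0" --pt "2.8 -11.4 0 6.3 0" --pt "2.8 -12.1 0 7.5 0" --pt "2.8 -12.7 0 8.7 0" --pt "2.8 -13.2 0 9.9 0" --pt "2.8 -13.6 0 11.2 0" --pt "2.8 -13.9 0 12.5 0" --pt "2.8 -14 0 13.8 0" --pt "2.8 -14.1 0 15.1 0" --pt "2.8 -14.1 0 15.4 0" --pt "2.8 -14.1 0 15.5 0" --pt "2.8 -14.1 0 15.5 0"

```text
time: 47.15
tool_pos: [0.4524, -0.2351, 0.1077]
tcp_rot: [-3.137, 0.135, -0.001]
wrist_force: [-8.9, 11.2, 28.2]
width: 0.362
grip_force: 49.5
```

```bash
python3 - <<'E'
from h import *
s=bot.read_state(); print(s["width"]*85.4,s["wrist_force"],rloc(s["tool_pos"]))
p,d=shot("scene","s2"); cv2.imwrite("pics/s2c.png",cv2.resize(p[130:290,190:430,::-1],(780,520),interpolation=cv2.INTER_CUBIC))
E
```

```text
30.88250568011209 [-8.89089594 11.24351416 28.21637665] [-0.06544699 -0.24565496  0.10767626]
```

View pics/s2c.png

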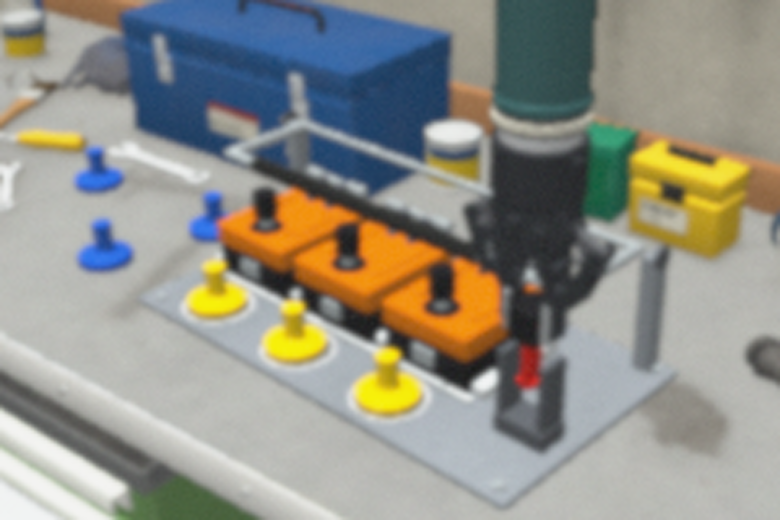

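The bar is down in its socket. I'll open, rise, then nudge the buckle top with shut fingers to make sure it latched.

>>> step_arm --pt "8.5 0 0 -0.2 0" --pt "8.5 0 0 -0.2 0" --pt "8.5 0 0 -0.2 0" --pt "8.5 0 0 -0.2 0" --pt "8.5 0 0 -3 0" --pt "8.5 0 0 -6 0" --pt "8.5 0 0 -9 0" --pt "0 0 0 -9 0" --pt "0 0 0 -9 0" --pt "0 0 0 -9 0" --pt "0 0 0 -9 0" --pt "0 0 0 -9 0" --pt "0 0 0 -9 0" --pt "0 0 0 -6 0" --pt "0 0 0 -4.5 0" --pt "0 0 0 -3.8 0" --pt "0 0 0 -3.4 0" --pt "0 0 0 -3.1 0" --pt "0 0 0 -3.1 0" --pt "0 0 0 -3.1 0" --force 20

```text
time: 49.2
tool_pos: [0.4502, -0.235, 0.1387]
tcp_rot: [-3.137, 0.135, 0.006]
wrist_force: [-15.6, 8.0, 28.8]
width: 0.001
grip_force: 14.8
```

Contact came at z=0.1387, which is the height of the latched buckle's top. I'll rise and check.

>>> step_arm --pt "0 0 0 -2 0" --pt "0 0 0 -5 0" --pt "0 0 0 -9 0" --pt "0 -2 -4 -12 0" --pt "0 -3 -8 -13 0" --pt "0 -3 -12 -13 0" --pt "0 -3 -16 -13 0" --pt "0 -3 -20 -13 0" --pt "0 -3 -20 -13 0" --pt "0 -3 -20 -13 0" --pt "0 -3 -20 -13 0"

```text
time: 50.3
tool_pos: [0.439, -0.0347, 0.2644]
tcp_rot: [3.138, -0.136, 0.0]
wrist_force: [-0.0, 0.4, 0.1]
width: -0.004
grip_force: 0.0
```

```bash
python3 tags.py w23; python3 - <<'E'
from h import *
W=rloc(wcloud("w23")); b=W[(abs(W[...,0]+.065)<.012)&(abs(W[...,1]+.245)<.01)&(W[...,2]>.1)]; print("buckle top",np.median(b[:,2]),len(b))
lids("w24"); print(bot.read_state()["wrist_force"])
E
```

```text
[ 0.43903949 -0.03473452  0.26439744]
[608. 134.] 433 top [ 0.4799 -0.504   0.0563] maxz 0.068
[377. 175.] 1407 top [ 0.4232 -0.11    0.0539] maxz 0.057
[199. 176.] 1121 top [0.4434 0.1279 0.0471] maxz 0.057
[284. 175.] 1439 top [0.4325 0.0107 0.0509] maxz 0.056
mark [0.44331003 0.13259189 0.008     ]
mark [0.43336146 0.013005   0.008     ]
mark [ 0.4234129 -0.1065819  0.008    ]
buckle top 0.13941666923656953 375
L [0.0701, 301, 0.0713, 72, 0.0714, 343]
M [0.07, 386, 0.0716, 102, 0.0712, 448]
R [0.0703, 383, 0.0717, 69, 0.0713, 432]
[-0.04507282 -0.57691031  0.0585794 ]
```

View pics/w23.png

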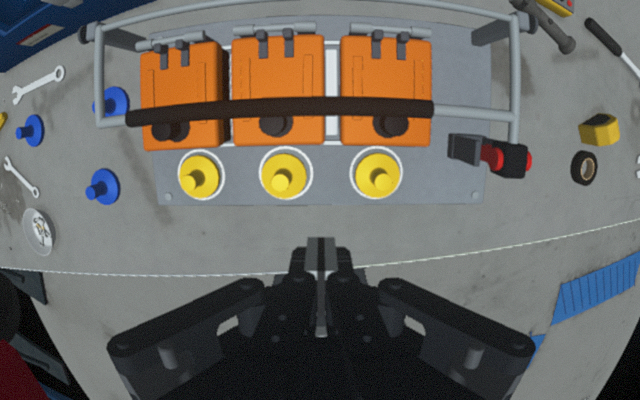

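The bar is down with the buckle seated at (505,160). The lids are shut and the three tags are on their marks at (199,176), (284,175) and (377,175). Handing in.

```bash
python3 -c "
from workcell import bot
print(bot.finish_job())"
```

```text
the job is handed in; nothing more can be done
None
```

I handed the job in at about 50 s: all three cases were found unlatched, pressed shut and held in the second tug round, each has a yellow tag on its mark, and the bar is down with its buckle seated; no verdict came back.

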